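# Hook the pan carrier out of the deep drain box

## Task

Take the hook rod from its stand and use it to fetch the aluminium pan carrier that hangs in the tracks deep inside the narrow drain box: hook its bail, draw it along under a light upward pull until you feel it come to the gap in the keeper lips, and lift it out, never forcing it, as the lips bend, and never touching the carrier with the fingers. Set the carrier down gently, upright, in the middle of the drip tray, then put the rod back home in its stand; leave the other things as they are.

Things in the scene. Friction and masses are not known exactly. Their poses are not given: they have to be found in the camera images.
- box: Drain box, white ceramic, fixed: tall narrow trough open on top, outside 76 (x) x 245 (y) x 140 mm high. Origin on the counter under the middle of the trough; y runs along it. Trough 66 mm wide (x -33 to 33), from y -95 to +95, walls 5 mm; the +y end (y 95 to 145) is a solid block. Each long wall has a C-shaped steel track inside (see box_track).
- box_track (a point): Box x 0, y 0, 47 mm above the counter, level with the tops of the tracks' ledges (11 mm wide, 44 mm free between). Keeper lips, 11 mm wide, underside 12 mm and top 18 mm above this point, cover the tracks except for one gap 26 mm long, on both sides alike. The gap's middle lies at box y +10 to +55 mm; it changes and is NOT reported: feel for it.
- box_lips (a point): Box x 0, y -18 mm, 59 mm above the counter: underside of the lips. From here towards +y the lips are sprung: they give upwards about 1 mm per 2.5 N, for at most 4 mm, then are solid. Towards -y they are rigid.
- carrier: Aluminium pan carrier, 95 to 156 g, 71 mm tall, hanging by its crossbar in the box's tracks. Origin at the centre of its flat underside; z up, x along the crossbar. Round foot 38 mm wide, cone above. At the start: origin 10 mm above the counter, box x 0, y -45 to -30, always on the -y side of the gap, axes as the box's. It slides along y and leaves upwards only at the gap.
- carrier_bar (a point): Middle of the carrier's crossbar (6 mm round, 62 mm long), 40 mm above the carrier's origin. It rests on the ledges; raised 6 mm it meets the lips. Bar and bail are polished and slide easily (friction about 0.2).
- carrier_bail (a point): Middle of the top of the bail, the arch above the crossbar: axis of the 5 mm wire, 69 mm above the carrier's origin. The arch lies in the carrier's x-z plane, flat top 10 mm long, legs at x +-14 mm. The opening under it reaches from 43 to 66.5 mm above the origin, 23 mm wide.
- hook_rod: Hook rod, 120 g, upright in its stand. Origin on the shank axis at the collar's underside; z up. Brass collar 36 (x) x 60 (y) x 8 mm centred at y +10; above it, on the axis, a dark wooden handle 20 (x) x 30 (y) mm from z 8 to 54. Shank 6 mm round down to z -83, there a 6 mm toe (axis z -83) goes 20 mm to +y and ends in a tip turned up to z -72.5.
- hook_seat (a point): The hook's seat, on top of the toe midway between shank and tip: rod y +10, z -80 mm. Free space from y 3 to 17.
- rod_stand: Wooden stand for the rod, fixed, 80 x 90 x 105 mm high. Origin on the counter directly under the shank axis of the rod when home; the rod's axes then match the stand's. The top plate, 105 mm above the counter, has a slot (x -8 to 8, y -9 to 29 mm) through which the hook passes straight up and down; the collar rests on the plate.
- tray: Shallow rectangular steel drip tray, fixed, 110 (x) x 120 (y) mm, 14 mm high, wall 4 mm; floor 4 mm above the counter. Origin under its centre.
- press: Bystander: brass hand press with a plunger, fixed, 90 x 70 mm, 142 mm high; origin under its base.
- compact: Bystander: open silver compact case, 78 x 78 mm, with its lid standing 78 mm high; origin under its base.
- pan1: Bystander: round aluminium refill pan, 36 mm across, 5 mm high; origin under its centre.
- pan2: Bystander: the other refill pan, same size; origin under its centre.
- lipstick: Bystander: gold metal lipstick tube, standing, 21 mm across, 73 mm high; origin under its centre.
- perfume: Bystander: ribbed amber glass perfume bottle, 58 mm across, 96 mm high; origin under its centre.
- curler: Bystander: black plastic eyelash curler lying flat, about 110 x 75 mm, 23 mm high; origin near its hinge.
Mind the look-alikes: they are no part of the job. Leave any purple look-alike of the rod_stand alone.

How it is judged (in metres and radians):
On the way, in this order (a step that is already met when the one before it is completed fails the run):
1. the hook rod is lifted out of its stand (height (world z) of hook_rod above 0.15 m), for 0.1 s.
2. the carrier is lifted clear above the drain box, hanging from the hook rod (height (world z) of carrier above 0.142 m and contact force between carrier and hook_rod above 0.3 N), for 0.1 s.
At the end, for the whole second after the job is handed in: The carrier stands free, upright (0.1 rad) and still on the tray floor, centre within 25 mm of the tray centre, origin under 8 mm high; the rod is back in its stand, still, upright (0.08 rad), origin 101 to 109 mm high and within 15 mm of home (horizontal distance between carrier and tray below 0.025 m and height (world z) of carrier below 0.008 m and angle between carrier's own z axis and vertical below 0.1 rad and linear speed of each of carrier, hook_rod below 0.02 m/s and contact force between carrier and hook_rod below 0.1 N and horizontal distance between hook_rod and rod_stand below 0.015 m and height (world z) of hook_rod between 0.101 and 0.109 m and angle between hook_rod's own z axis and vertical below 0.08 rad); the robot touches nothing.
It fails at once if the hook rod pulls or pushes the carrier with more than 20 N (contact force between hook_rod and carrier above 20 N).
It fails at once if the hook rod presses on the drain box with more than 20 N (contact force between hook_rod and box above 20 N).
It fails at once if the fingers touch the carrier (contact force between the fingers and carrier above 0.5 N).
It fails at once if the carrier is dropped or pressed hard on the tray (over 20 N) (contact force between carrier and tray above 20 N).
It fails at once if a bystander is moved more than 20 mm, or the press is knocked (distance of any of compact, pan1, pan2, lipstick, perfume, curler from where it was at the start of the episode above 0.02 m or contact force between anything else and press above 8 N).
It also fails if it takes over 72 s, if anything falls off the work surface, if the arm or the gripper's body presses on something with over 40 N, if the wrist force passes 120 N, or if a joint passes its speed limit or range.

## Robot

A 6-joint arm with a two-finger parallel gripper is mounted at the origin on the work surface. World frame = base frame: x ahead of the robot, y to its left, z up, the work surface at z = 0. Lengths are in m, angles in degrees, forces in N, time in s.
With the tool pointing down it reaches from about 0.35 to 0.875 m from the base axis. Payload 4.2 kg.
Tool frame: the origin (TCP) lies between the finger pads; the fingertips stand 25 mm ahead of it and the grasp point (between the pads) lies 6 mm ahead of it (r.tips_ahead is the distance from the TCP to the fingertips, in m); z points along the fingers, y is the direction in which the jaws open and shut (so a half turn about z gives the same grasp; the last joint's range is limited). The gripper opens to 87 mm and grips with 3 to 60 N. Pads are 19 mm wide; open, the fingers measure 117 mm over their backs; the gripper's body (75 mm by 190 mm) begins 51 mm behind the grasp point.
Start: joints at [87.754, 22.042, 0.453, 0, -68.411, -14.817], TCP at [0.183, 0.597, 0.222] pointing down, gripper open.
Joint ranges: [-179.83, 179.83], [-69.29, 118.12], [-61.27, 80.66], [-181.25, 117.63], [-171.15, -9.14], [-177.46, 177.46]. Speed limits (degrees/s): [159.86, 159.86, 180, 180, 180, 180].

## Interface

Orientations are given as a 3x3 rotation matrix whose columns are the frame's x, y, z axes.
In Python, from station import r, vision, finish_job gives the robot as it stands.
- The arm moves only by the shell command python3 -m jog 'ROWS'. ROWS is a JSON object of lists of equal length, an entry for each row: "rot": the turn, a rotation vector about the world's x, y, z in degrees, a list of three; "delta_pos": the shift along the world's x, y, z in mm, a list of three; "grip": the opening in per cent of the stroke, from 0 (shut) to 100 (fully open). A call has 1 to 10 rows; each row shifts and turns the commanded pose from where the row before left it; what a row does not reach is not made up. A row lasts 1/12 s, in which the tool goes at most 41.7 mm and 7.16 degrees, less where a joint would pass 70% of its speed; a pose out of reach is approached as far as the arm can. A call with a gripper value outside its range is refused whole. The fingers move at their own pace and stop on an object; the grip force is fixed at half the most. Time passes only in rows, so rows that do not move let the fingers close. It gives the time, the measured TCP pose, the force and the opening at its end, in the units of the state.
- r.sense(): the state, without advancing time (a new reading comes with each control period).
- vision.capture(name): name is "side" or "top" or "wrist"; returns a dict with "frame" (420x560x3 uint8, red, green, blue), "K" (3x3 intrinsics, pixels), "xyz" and "orientation" of the camera in the world. Camera axes: x right, y up, looking along -z (the intrinsics and any distortion apply to the point x, -y, -z); pixel columns grow to the right and rows downward; lengths in m; the calibration is good to about 2 mm. A picture is of the moment at which its call begins. There is no depth.
- finish_job(): hands the job in, once; it reports no verdict.
The state is a dict: "time_s": time; "joints": joint angles; "joint_velocities": joint speeds; "effort": joint torques, N m; "tcp_pos": TCP position; "ee_rot": TCP orientation; "wrist_force": force on the tool from outside, world axes, zero at the start; "moment": the same for the moment, N m; "gripper_width": opening from 0.0 (shut) to 1.0 (fully open).
Only numpy, scipy, OpenCV 4.12 (cv2) and the standard library are available. Lean on these libraries where they do the work, as an engineer would, in place of code of your own. Each camera call takes 0.05 s, during which the arm holds its last target. There are 200 camera calls.

## Working session

There is one attempt and no reset: what is moved stays moved. The work goes in short steps, Python scripts to look and compute and a shell command to move; the robot and the scene stay as the last step left them, time stands still between calls to the robot, and variables do not carry over. Pictures are saved under pics/ and viewed, about 8 in all and at most 12, crops included, and the job is handed in when it is done.

```bash
mkdir -p pics
cat > h.py <<'E'
import numpy as np,cv2
from station import r,vision,finish_job
def cap(n,f=None):
    d=vision.capture(n)
    if f: cv2.imwrite('pics/'+f,d['frame'][:,:,::-1])
    return d
def ray(d,u,v):
    K=np.array(d['K']);p=np.linalg.solve(K,[u,v,1.]);R=np.array(d['orientation'])
    w=R@np.array([p[0],-p[1],-p[2]]);return np.array(d['xyz']),w/np.linalg.norm(w)
def onz(d,u,v,z):
    o,w=ray(d,u,v);return o+w*(z-o[2])/w[2]
def proj(d,P):
    c=np.array(d['orientation']).T@(np.array(P)-np.array(d['xyz']));q=np.array(d['K'])@np.array([c[0],-c[1],-c[2]]);return q[:2]/q[2]
E
python3 - <<'E'
from h import *
ds=[cap('side'),cap('top')]
import pickle;pickle.dump(ds,open('s0.pkl','wb'))
for d,n in zip(ds,['side','top']):
    print(n,d.keys(),d['K'],d['xyz'],d['orientation']);cv2.imwrite(f'pics/{n}0.png',d['frame'][:,:,::-1])
print(r.sense())
E
```

```text
side dict_keys(['frame', 'K', 'xyz', 'orientation']) [[541.10821641   0.         281.3594034 ]
 [  0.         541.10821641 202.00348875]
 [  0.           0.           1.        ]] [0.38847591 0.77605029 0.85003798] [[-0.9789961   0.12555802 -0.16062945]
 [-0.20324797 -0.66298377  0.72051564]
 [-0.0160282   0.73802961  0.67457794]]
top dict_keys(['frame', 'K', 'xyz', 'orientation']) [[545.78407142   0.         276.3833344 ]
 [  0.         545.78407142 216.36102834]
 [  0.           0.           1.        ]] [ 0.35700444 -0.06153238  1.50220071] [[ 0.01776165  0.98565509 -0.16783492]
 [-0.99974225  0.01513383 -0.01692335]
 [-0.0141406   0.16809225  0.98566984]]
{'time_s': 0.1, 'joints': array([ 8.77534082e+01,  2.20885323e+01,  3.89634551e-01, -2.26121161e-02,
       -6.84119988e+01, -1.48166346e+01]), 'joint_velocities': array([-0.03303566, -0.03291645,  0.15356358,  0.04552017, -0.08078409,
        0.01440188]), 'effort': array([-3.04153400e-04, -3.91687024e+01,  1.87932801e+01,  4.23187539e+00,
        1.34484205e-02, -7.48856542e-05]), 'tcp_pos': array([0.18323035, 0.59699321, 0.22056691]), 'ee_rot': array([[ 9.55938849e-01, -2.93565533e-01, -4.42561749e-04],
       [-2.93565833e-01, -9.55936932e-01, -1.91960962e-03],
       [ 1.40470099e-04,  1.96495041e-03, -9.99998060e-01]]), 'wrist_force': array([ 0.49372392, -0.35618502, -0.68750518]), 'moment': array([ 0.00438301, -0.013739  , -0.04146958]), 'gripper_width': 1.0001793411400883}
```

View pics/top0.png

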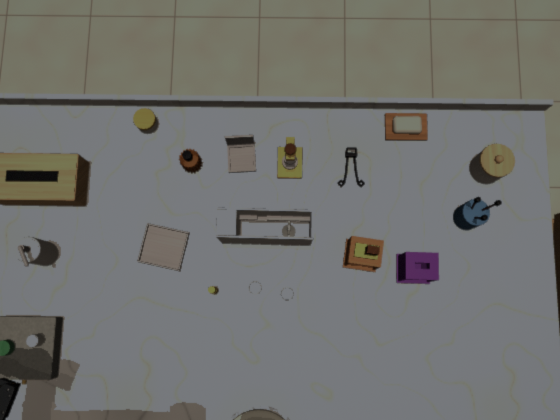

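View pics/side0.png

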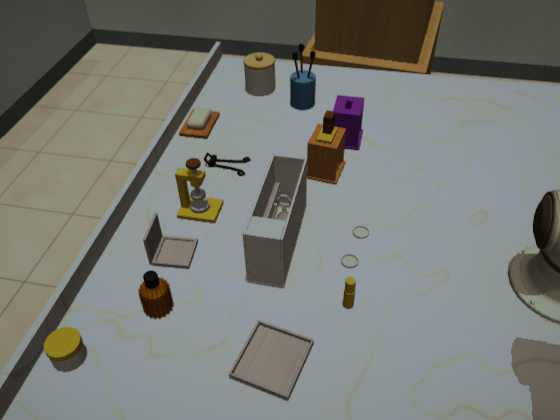

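Run:
```python
from h import *
import pickle
s,t=pickle.load(open('s0.pkl','rb'))
a=cv2.resize(t['frame'][195:285,205:405],None,fx=4,fy=4,interpolation=cv2.INTER_CUBIC)
b=cv2.resize(t['frame'][205:285,120:210],None,fx=2.4,fy=2.4,interpolation=cv2.INTER_CUBIC)
c=cv2.resize(s['frame'][95:190,290:370],None,fx=2.4,fy=2.4,interpolation=cv2.INTER_CUBIC)
o=np.zeros((600,800,3),np.uint8);o[:360]=a;o[360:360+b.shape[0],:b.shape[1]]=b;o[360:360+c.shape[0],300:300+c.shape[1]]=c
e=cv2.resize(s['frame'][150:290,240:320],None,fx=1.7,fy=1.7);o[360:360+e.shape[0],600:600+e.shape[1]]=e
o=np.clip(o.astype(float)*1.8,0,255).astype(np.uint8)
cv2.imwrite('pics/c1.png',o[:,:,::-1])
```

```text
(no output)
```

View pics/c1.png

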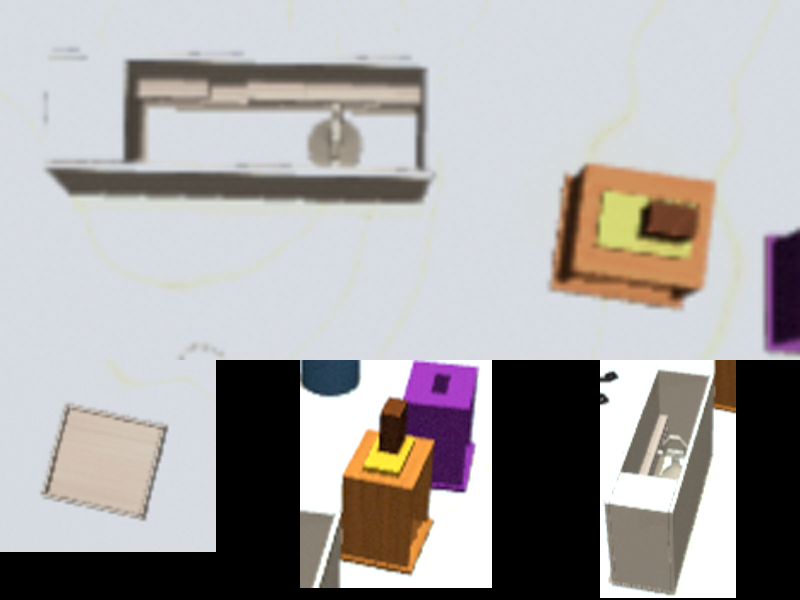

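Run:
```python
from h import *
import pickle
np.set_printoptions(precision=4,suppress=True)
s,t=pickle.load(open('s0.pkl','rb'))
C=lambda x,y,z:onz(t,205+x/4,195+y/4,z)
def show(n,L,z):
    for p in L: print(n,p,C(*p,z)[:2])
show('box rim',[(45,165),(433,173),(127,62),(427,68)],.14)
show('gap lips top',[(210,88),(247,92)],.065)
show('plate',[(588,165),(715,183),(697,288),(573,272)],.105)
show('collar top',[(600,190),(597,250),(690,258)],.113)
show('handle top',[(648,200),(697,205),(694,241),(643,235)],.159)
show('bail',[(337,103),(333,160)],.079)
show('foot',[(307,143),(361,143),(334,168)],.012)
T=lambda x,y:onz(t,120+x/2.4,205+(y-360)/2.4,.014)
tr=[T(*p)[:2] for p in [(67,404),(167,426),(145,519),(43,495)]];print(tr,np.mean(tr,0))
# masks
hs=cv2.cvtColor(t['frame'],cv2.COLOR_RGB2HSV)
f=t['frame'].astype(int);roi=np.s_[230:280,340:395]
print('hsv collar',hs[252,362],'handle',hs[251,373],'plate',hs[243,365])
m=((hs[...,0]>22)&(hs[...,0]<35)&(hs[...,1]>90));mm=np.zeros_like(m);mm[roi]=m[roi]
print('collar',cv2.minAreaRect(np.argwhere(mm)[:,::-1].astype(np.float32)))
print('side stereo')
for n,(x,y,ox,oy,k),z in [('handle top',(394,401,290,95,2.4),.159),('bail',(675,436,240,150,1.7),.079),('box corner near L',(608,501,240,150,1.7),.14),('near R',(672,510,240,150,1.7),.14),('far R',(712,376,240,150,1.7),.14)]:
    bx=300 if ox==290 else 600
    print(n,onz(s,ox+(x-bx)/k,oy+(y-360)/k,z))
```

```text
box rim (45, 165) [0.5358 0.1125]
box rim (433, 173) [ 0.5346 -0.1318]
box rim (127, 62) [0.6025 0.0628]
box rim (427, 68) [ 0.6015 -0.1275]
gap lips top (210, 88) [0.5992 0.0136]
gap lips top (247, 92) [ 0.5969 -0.0112]
plate (588, 165) [ 0.5459 -0.2333]
plate (715, 183) [ 0.5356 -0.3146]
plate (697, 288) [ 0.468  -0.3022]
plate (573, 272) [ 0.4769 -0.2233]
collar top (600, 190) [ 0.5289 -0.2398]
collar top (597, 250) [ 0.4904 -0.2377]
collar top (690, 258) [ 0.4863 -0.2966]
handle top (648, 200) [ 0.5174 -0.2635]
handle top (697, 205) [ 0.5148 -0.2936]
handle top (694, 241) [ 0.4925 -0.2914]
handle top (643, 235) [ 0.4957 -0.2602]
bail (337, 103) [ 0.5881 -0.0713]
bail (333, 160) [ 0.5501 -0.0692]
foot (307, 143) [ 0.5707 -0.0515]
foot (361, 143) [ 0.5713 -0.0887]
foot (334, 168) [ 0.5537 -0.0703]
[array([0.5854, 0.3195]), array([0.5616, 0.2027]), array([0.4546, 0.223 ]), array([0.4799, 0.3409])] [0.5204 0.2715]
hsv collar [ 30 118 119] handle [ 10 166  63] plate [ 17 132 116]
collar ((365.969970703125, 250.70999145507812), (23.617366790771484, 13.57645034790039), 8.130102157592773)
side stereo
handle top [ 0.5071 -0.2838  0.159 ]
bail [ 0.571  -0.0713  0.079 ]
box corner near L [0.6065 0.1125 0.14  ]
near R [0.536  0.1126 0.14  ]
far R [ 0.5336 -0.1235  0.14  ]
```

Top view: the rod's dark handle is at (372,251) and its brass collar at (362,252), in the orange stand. The only look-alike is the empty purple stand at (418,267), which has no rod, so I choose the orange one. The crop confirms this. The box is at (266,226) with its solid block on the left (+y), the tray is at (164,247), and a gap in the lips seems to show near u 258–267 (box y about +34).

```bash
python3 -m jog '{"rot":[[0,0,3],[0,0,3],[0,0,3.6],[0,0,0],[0,0,0],[0,0,0],[0,0,0],[0,0,0]],"delta_pos":[[20,-20,0],[30,-28,0],[30,-28,0],[30,-28,0],[30,-28,0],[30,-28,0],[30,-28,0],[20,-28,0]],"grip":[100,100,100,100,100,100,100,100]}'
python3 -m jog '{"rot":[[0,0,0],[0,0,0],[0,0,0],[0,0,0],[0,0,0],[0,0,0],[0,0,0],[0,0,0],[0,0,0],[0,0,0]],"delta_pos":[[5,-40,0],[5,-40,0],[5,-40,0],[5,-40,0],[5,-40,0],[5,-40,0],[5,-40,0],[5,-40,0],[5,-40,0],[5,-40,0]],"grip":[100,100,100,100,100,100,100,100,100,100]}'
python3 -m jog '{"rot":[[0,0,0],[0,0,0],[0,0,0],[0,0,0],[0,0,0],[0,0,0]],"delta_pos":[[5,-40,0],[5,-40,0],[5,-40,0],[5,-40,0],[5,-35,0],[5,-25,0]],"grip":[100,100,100,100,100,100]}'
```

```text
time_s: 0.77
tcp_pos: [0.4051, 0.3797, 0.2211]
ee_rot: [[0.991, -0.131, -0.0], [-0.131, -0.991, -0.001], [-0.0, 0.001, -1.0]]
wrist_force: [0.7, -0.2, 0.7]
gripper_width: 1.003
time_s: 1.6
tcp_pos: [0.4528, -0.0204, 0.2215]
ee_rot: [[0.992, -0.129, -0.0], [-0.129, -0.992, 0.0], [-0.0, -0.0, -1.0]]
wrist_force: [1.7, -0.1, -0.7]
gripper_width: 0.997
time_s: 2.1
tcp_pos: [0.4828, -0.2413, 0.221]
ee_rot: [[0.991, -0.132, -0.001], [-0.132, -0.991, 0.0], [-0.001, 0.0, -1.0]]
wrist_force: [0.7, -0.2, 1.2]
gripper_width: 0.998
```

```bash
python3 -m jog '{"rot":[[0,0,0],[0,0,0],[0,0,0]],"delta_pos":[[11,-18,0],[11,-18,0],[0,0,0]],"grip":[100,100,100]}'
python3 - <<'E'
from h import *
np.set_printoptions(precision=4,suppress=True)
d=cap('wrist','w1.png');print(d['xyz'],r.sense()['tcp_pos'],proj(d,[.505,-.278,.159]),proj(d,[.505,-.278,.113]))
E
```

```text
time_s: 2.35
tcp_pos: [0.5064, -0.2773, 0.2203]
ee_rot: [[0.991, -0.133, -0.001], [-0.133, -0.991, -0.001], [-0.001, 0.001, -1.0]]
wrist_force: [-0.9, -0.1, -0.2]
gripper_width: 0.997
[ 0.58   -0.2881  0.3841] [ 0.5054 -0.2758  0.2203] [282.0871 227.6762] [282.0964 209.5973]
```

View pics/w1.png

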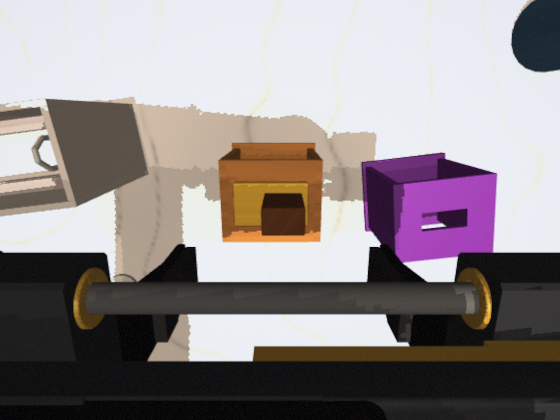

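Run:
```python
from h import *
np.set_printoptions(precision=4,suppress=True)
d=cap('wrist')
f=d['frame'].astype(int)
print(f[185:250:3,284].tolist())
for u,v,z in [(262,206,.159),(305,206,.159),(262,235,.159),(305,235,.159),(221,241,.105),(321,241,.105),(234,226,.113),(234,182,.113),(307,182,.113)]: print(u,v,z,onz(d,u,v,z)[:2])
```

```text
[[194, 143, 43], [176, 129, 42], [152, 111, 36], [37, 22, 13], [39, 23, 14], [39, 19, 10], [40, 20, 12], [55, 31, 17], [74, 41, 24], [68, 36, 16], [73, 41, 24], [71, 39, 19], [71, 38, 20], [71, 39, 21], [71, 38, 18], [75, 43, 24], [123, 71, 34], [239, 154, 74], [233, 146, 69], [238, 240, 238], [237, 239, 238], [237, 239, 239]]
262 206 0.159 [ 0.521  -0.2651]
305 206 0.159 [ 0.5172 -0.2938]
262 235 0.159 [ 0.5005 -0.2621]
305 235 0.159 [ 0.4966 -0.2914]
221 241 0.105 [ 0.4809 -0.2204]
321 241 0.105 [ 0.4696 -0.3055]
234 226 0.113 [ 0.4953 -0.2353]
234 182 0.113 [ 0.5315 -0.2416]
307 182 0.113 [ 0.5239 -0.299 ]
```

```bash
python3 -m jog '{"rot":[[0,0,0],[0,0,0],[0,0,0],[0,0,0],[0,0,0],[0,0,0],[0,0,0]],"delta_pos":[[1,-1,-15],[0,0,-22],[0,0,-20],[0,0,-13],[0,0,-7],[0,0,0],[0,0,0]],"grip":[100,100,100,100,100,100,100]}'
python3 -m jog '{"rot":[[0,0,0],[0,0,0],[0,0,0],[0,0,0],[0,0,0],[0,0,0],[0,0,0],[0,0,0]],"delta_pos":[[0,0,0],[0,0,0],[0,0,0],[0,0,0],[0,0,0],[0,0,0],[0,0,0],[0,0,0]],"grip":[50,25,0,0,0,0,0,0]}'
```

```text
time_s: 3.03
tcp_pos: [0.5065, -0.2751, 0.1451]
ee_rot: [[0.992, -0.129, 0.0], [-0.129, -0.992, -0.0], [0.0, 0.0, -1.0]]
wrist_force: [0.8, -0.4, -0.1]
gripper_width: 1.002
time_s: 3.7
tcp_pos: [0.5063, -0.2756, 0.1446]
ee_rot: [[0.992, -0.13, -0.0], [-0.13, -0.992, -0.0], [-0.0, 0.0, -1.0]]
wrist_force: [0.5, -0.9, 1.2]
gripper_width: 0.476
```

```bash
python3 -m jog '{"rot":[[0,0,0],[0,0,0],[0,0,0],[0,0,0],[0,0,0],[0,0,0]],"delta_pos":[[0,0,0],[0,0,0],[0,0,0],[0,0,0],[0,0,0],[0,0,0]],"grip":[0,0,0,0,0,0]}'
```

```text
time_s: 4.2
tcp_pos: [0.5064, -0.2756, 0.1445]
ee_rot: [[0.992, -0.13, 0.0], [-0.13, -0.992, -0.0], [0.0, 0.0, -1.0]]
wrist_force: [-0.4, -0.9, -0.3]
gripper_width: 0.342
```

```bash
python3 -m jog '{"rot":[[0,0,0],[0,0,0],[0,0,0],[0,0,0],[0,0,0],[0,0,0],[0,0,0],[0,0,0],[0,0,0]],"delta_pos":[[0,0,5],[0,0,12],[0,0,20],[0,0,25],[0,0,28],[0,0,25],[0,0,20],[0,0,0],[0,0,0]],"grip":[0,0,0,0,0,0,0,0,0]}'
```

```text
time_s: 4.95
tcp_pos: [0.5066, -0.2753, 0.2805]
ee_rot: [[0.992, -0.13, 0.002], [-0.13, -0.992, 0.0], [0.002, -0.0, -1.0]]
wrist_force: [-0.2, -0.1, -1.6]
gripper_width: 0.341
```

```bash
python3 -m jog '{"rot":[[0,0,1.5],[0,0,1.5],[0,0,1.5],[0,0,1.5],[0,0,1.5],[0,0,0],[0,0,0],[0,0,0]],"delta_pos":[[10,20,3],[10,30,0],[12,36,0],[12,36,0],[10,27,0],[10,20,0],[0,0,0],[0,0,0]],"grip":[0,0,0,0,0,0,0,0]}'
python3 - <<'E'
from h import *
np.set_printoptions(precision=4,suppress=True)
s=cap('side');w=cap('wrist');t=cap('top')
print(r.sense()['tcp_pos'])
o=np.zeros((600,800,3),np.uint8)
o[:400]=cv2.resize(s['frame'][110:260,190:390],None,fx=2.667,fy=2.667)[:400,:533].repeat(1,0) if 0 else np.pad(cv2.resize(s['frame'][110:260,190:390],(533,400)),((0,0),(0,267),(0,0)))
o[400:,:400]=cv2.resize(t['frame'][190:260,210:350],(400,200)); o[300:600,400:]=cv2.resize(w['frame'],(400,300))
cv2.imwrite('pics/c2.png',np.clip(o*1.3,0,255).astype(np.uint8)[:,:,::-1])
p=np.array([.5705,-.106,.24]);
for q in [(0,0,-.083),(0,.02,-.0725)]: print(proj(s,p+q),proj(t,p+q),proj(w,p+q))
E
```

```text
time_s: 5.62
tcp_pos: [0.5698, -0.1053, 0.2803]
ee_rot: [[1.0, 0.003, -0.004], [0.003, -1.0, 0.0], [-0.004, -0.0, -1.0]]
wrist_force: [-0.5, 0.8, -1.3]
gripper_width: 0.343
[ 0.5696 -0.1072  0.2816]
[287.1812 156.0506] [303.3597 222.9208] [280.7759 201.3807]
[285.2317 157.8458] [295.422  222.1341] [256.5166 204.5083]
```

View pics/c2.png

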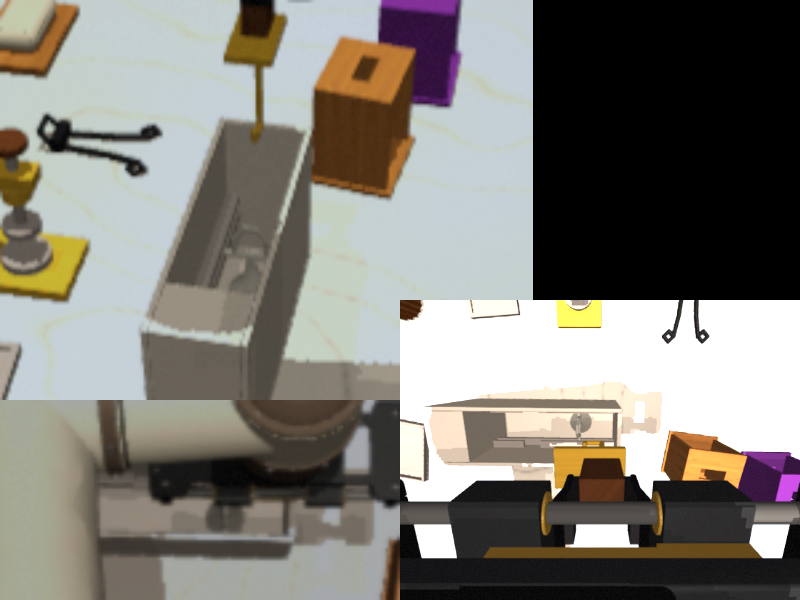

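```bash
python3 -m jog '{"rot":[[0,0,0],[0,0,0],[0,0,0],[0,0,0],[0,0,0],[0,0,0],[0,0,0],[0,0,0]],"delta_pos":[[0,0,-8],[0,0,-18],[0,0,-22],[0,0,-20],[0,0,-16],[0,0,-10],[0,0,-4],[0,0,0]],"grip":[0,0,0,0,0,0,0,0]}'
python3 - <<'E'
from h import *
np.set_printoptions(precision=4,suppress=True)
s=cap('side')
z=[]
for i in range(4): z.append(r.sense()['tcp_pos']);cap('top')
z=np.mean(z,0);print(z,r.sense()['wrist_force'])
cv2.imwrite('pics/c3.png',np.clip(cv2.resize(s['frame'][150:240,250:330],(711,600) if 0 else (533,600),interpolation=cv2.INTER_CUBIC)*1.6,0,255).astype(np.uint8)[:,:,::-1])
E
```

```text
time_s: 6.43
tcp_pos: [0.5698, -0.1071, 0.1836]
ee_rot: [[1.0, -0.0, -0.002], [-0.0, -1.0, -0.0], [-0.002, 0.0, -1.0]]
wrist_force: [0.4, 0.3, -1.2]
gripper_width: 0.342
[ 0.5709 -0.1068  0.1854] [ 0.2508 -0.484  -0.928 ]
```

View pics/c3.png

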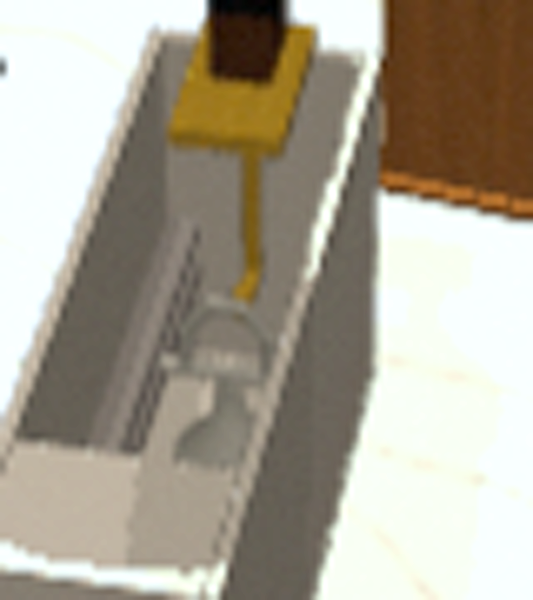

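```bash
python3 -m jog '{"rot":[[0,0,0],[0,0,0],[0,0,0],[0,0,0],[0,0,0],[0,0,0],[0,0,0],[0,0,0]],"delta_pos":[[0,0,-1],[0,4,0],[0,5,0],[0,6,0],[0,6,0],[0,3,0],[0,2,0],[0,0,0]],"grip":[0,0,0,0,0,0,0,0]}'
python3 - <<'E'
from h import *
np.set_printoptions(precision=4,suppress=True)
s=cap('side')
w=cap('wrist')
z=[];f=[]
for i in range(4): q=r.sense();z.append(q['tcp_pos']);f.append(q['wrist_force']);cap('top')
print(np.mean(z,0),np.mean(f,0))
a=cv2.resize(s['frame'][160:230,250:330],(640,560),interpolation=cv2.INTER_CUBIC)
cv2.imwrite('pics/c4.png',np.clip(a*1.6,0,255).astype(np.uint8)[:,:,::-1])
E
```

```text
time_s: 7.35
tcp_pos: [0.5704, -0.0799, 0.1836]
ee_rot: [[1.0, 0.001, 0.0], [0.001, -1.0, 0.0], [0.0, -0.0, -1.0]]
wrist_force: [0.5, -1.0, -1.3]
gripper_width: 0.334
[ 0.5703 -0.0806  0.1835] [-0.2963 -0.246  -1.6519]
```

View pics/c4.png

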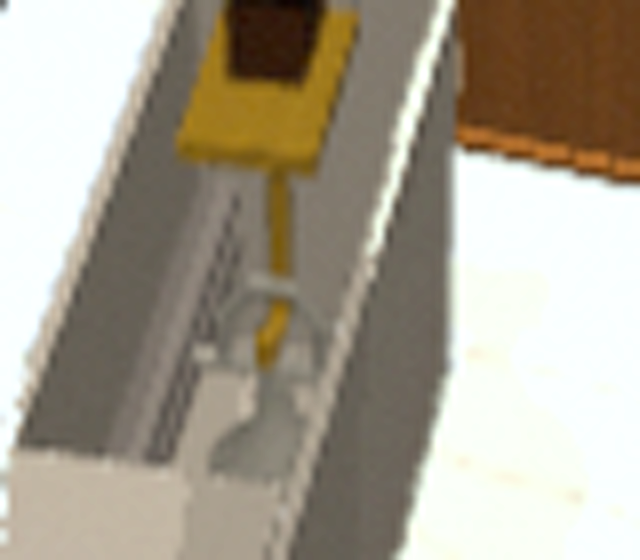

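The hook is through the bail: the bail top at crop (270,280) crosses in front of the shank, and the tip at (265,345) is in front of the bail. Now I lift gently and feel for the weight.

```bash
python3 -m jog '{"rot":[[0,0,0],[0,0,0],[0,0,0],[0,0,0],[0,0,0],[0,0,0],[0,0,0]],"delta_pos":[[0,0,2],[0,0,4],[0,0,4],[0,0,2],[0,0,1],[0,0,0],[0,0,0]],"grip":[0,0,0,0,0,0,0]}'
python3 -m jog '{"rot":[[0,0,0],[0,0,0],[0,0,0]],"delta_pos":[[0,0,1],[0,0,1],[0,0,0]],"grip":[0,0,0]}'
cat > m.py <<'E'
from h import *
np.set_printoptions(precision=4,suppress=True)
z=[];f=[]
for i in range(5): q=r.sense();z.append(q['tcp_pos']);f.append(q['wrist_force']);cap('top')
print(np.mean(z,0),np.mean(f,0))
E
python3 m.py
```

```text
time_s: 8.23
tcp_pos: [0.5702, -0.0805, 0.1964]
ee_rot: [[1.0, 0.001, -0.0], [0.001, -1.0, 0.0], [-0.0, -0.0, -1.0]]
wrist_force: [0.1, 0.5, -2.9]
gripper_width: 0.344
time_s: 8.48
tcp_pos: [0.5704, -0.0805, 0.1986]
ee_rot: [[1.0, 0.001, 0.0], [0.001, -1.0, -0.0], [0.0, 0.0, -1.0]]
wrist_force: [-0.5, -0.8, -1.8]
gripper_width: 0.34
[ 0.5704 -0.0805  0.1985] [ 0.2375 -0.1024 -2.3715]
```

```bash
python3 -m jog '{"rot":[[0,0,0],[0,0,0],[0,0,0],[0,0,0],[0,0,0],[0,0,0],[0,0,0],[0,0,0],[0,0,0],[0,0,0]],"delta_pos":[[0,2,0],[0,4,0],[0,5,0],[0,5,0],[0,5,0],[0,4,0],[0,3,0],[0,2,0],[0,0,0],[0,0,0]],"grip":[0,0,0,0,0,0,0,0,0,0]}';python3 m.py
python3 -m jog '{"rot":[[0,0,0],[0,0,0],[0,0,0],[0,0,0]],"delta_pos":[[0,0,1],[0,0,1],[0,0,1],[0,0,0]],"grip":[0,0,0,0]}';python3 m.py
```

```text
time_s: 9.57
tcp_pos: [0.5704, -0.0504, 0.1986]
ee_rot: [[1.0, 0.001, -0.0], [0.001, -1.0, -0.0], [-0.0, 0.0, -1.0]]
wrist_force: [-0.1, 0.8, -2.7]
gripper_width: 0.343
[ 0.5704 -0.0506  0.1986] [ 0.2607  0.7271 -2.5253]
time_s: 10.15
tcp_pos: [0.5705, -0.0506, 0.2019]
ee_rot: [[1.0, 0.001, 0.001], [0.001, -1.0, 0.0], [0.001, -0.0, -1.0]]
wrist_force: [-0.0, 0.5, -1.6]
gripper_width: 0.339
[ 0.5704 -0.0505  0.2017] [ 0.2385 -0.1346 -2.2467]
```

```bash
for i in 1 2; do python3 -m jog '{"rot":[[0,0,0],[0,0,0]],"delta_pos":[[0,0,1],[0,0,0]],"grip":[0,0]}' | grep -E 'tcp_pos|force';python3 m.py; done
```

```text
tcp_pos: [0.5703, -0.0505, 0.2026]
wrist_force: [0.3, -0.4, -2.9]
[ 0.5702 -0.0505  0.2025] [ 0.0754 -0.0488 -2.9137]
tcp_pos: [0.5702, -0.0505, 0.2033]
wrist_force: [0.4, -0.8, -4.0]
[ 0.5702 -0.0505  0.2033] [ 0.7054 -0.3551 -4.2653]
```

```bash
for i in 1 2 3; do python3 -m jog '{"rot":[[0,0,0],[0,0,0],[0,0,0],[0,0,0]],"delta_pos":[[0,2,0],[0,3,0],[0,2,0],[0,0,0]],"grip":[0,0,0,0]}' >/dev/null;python3 m.py; done
```

```text
[ 0.5702 -0.0434  0.2034] [-0.0008 -0.7767 -5.2288]
[ 0.5703 -0.0363  0.2035] [-0.1329 -1.196  -5.7205]
[ 0.5704 -0.0293  0.2035] [ 0.3475 -1.172  -5.9699]
```

```bash
for i in 1 2 3 4; do python3 -m jog '{"rot":[[0,0,0],[0,0,0],[0,0,0]],"delta_pos":[[0,2,0],[0,2,0],[0,0,0]],"grip":[0,0,0]}' >/dev/null;python3 m.py; done
```

```text
[ 0.5704 -0.0253  0.2035] [ 0.3548 -0.9874 -5.2599]
[ 0.5704 -0.0213  0.2035] [ 0.0345 -0.9772 -5.3506]
[ 0.5704 -0.0173  0.2035] [ 0.0329 -1.1321 -5.5868]
[ 0.5709 -0.0131  0.2043] [-0.1748  0.1926 -2.5699]
```

The force dropped from -5.6 to -2.6 N at y -0.013, which matches the gap edge I saw in the top view. I move on about 8 mm to centre the bar in the gap, then try a gentle lift.

```bash
python3 -m jog '{"rot":[[0,0,0],[0,0,0],[0,0,0],[0,0,0],[0,0,0]],"delta_pos":[[0,2,0],[0,3,0],[0,3,0],[0,0,0],[0,0,0]],"grip":[0,0,0,0,0]}' >/dev/null;python3 m.py
for i in 1 2 3; do python3 -m jog '{"rot":[[0,0,0],[0,0,0],[0,0,0]],"delta_pos":[[0,0,1],[0,0,1],[0,0,0]],"grip":[0,0,0]}' >/dev/null;python3 m.py; done
```

```text
[ 0.5704 -0.0054  0.2036] [-0.0525  0.3611 -2.3578]
[ 0.5704 -0.0056  0.2057] [-0.0257 -0.1015 -1.9845]
[ 0.5704 -0.0055  0.2077] [ 0.1304  0.0692 -2.3716]
[ 0.5704 -0.0055  0.2097] [ 0.2293  0.3389 -1.8586]
```

```bash
python3 -m jog '{"rot":[[0,0,0],[0,0,0],[0,0,0],[0,0,0],[0,0,0],[0,0,0]],"delta_pos":[[0,0,2],[0,0,2],[0,0,3],[0,0,3],[0,0,3],[0,0,0]],"grip":[0,0,0,0,0,0]}' |grep force;python3 m.py
python3 -m jog '{"rot":[[0,0,0],[0,0,0],[0,0,0],[0,0,0],[0,0,0],[0,0,0],[0,0,0],[0,0,0],[0,0,0],[0,0,0]],"delta_pos":[[0,0,5],[0,0,10],[0,0,14],[0,0,16],[0,0,18],[0,0,18],[0,0,18],[0,0,13],[0,0,8],[0,0,3]],"grip":[0,0,0,0,0,0,0,0,0,0]}' |grep force;python3 m.py
python3 - <<'E'
from h import *
s=cap('side');a=cv2.resize(s['frame'][40:240,220:360],(420,600));cv2.imwrite('pics/c5.png',np.clip(a*1.5,0,255).astype(np.uint8)[:,:,::-1])
E
```

```text
wrist_force: [-0.3, 0.0, -1.7]
[ 0.5705 -0.0055  0.2229] [-0.2289  0.1576 -2.3832]
wrist_force: [-0.2, -0.1, -3.1]
[ 0.5704 -0.0055  0.3461] [-0.5917  0.4224 -2.502 ]
```

View pics/c5.png

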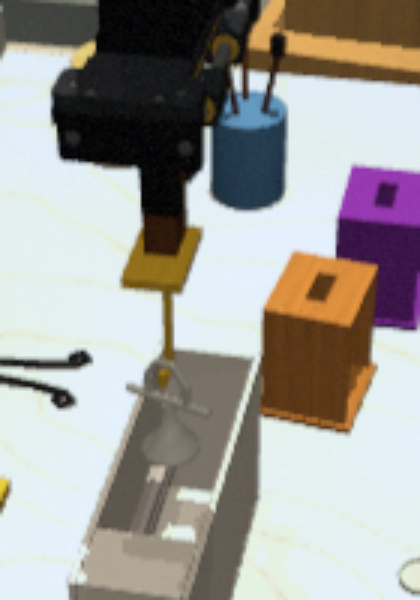

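The carrier hangs from the hook, clear above the box. I carry it to the tray smoothly.

```bash
python3 -m jog '{"rot":[[0,0,0],[0,0,0],[0,0,0],[0,0,0],[0,0,0],[0,0,0],[0,0,0],[0,0,0],[0,0,0],[0,0,0]],"delta_pos":[[0,2,0],[-1,5,0],[-2,8,0],[-3,11,0],[-3,14,0],[-3,17,0],[-3,18,0],[-3,19,0],[-4,20,0],[-4,20,0]],"grip":[0,0,0,0,0,0,0,0,0,0]}' |grep -E 'tcp|force'
python3 -m jog '{"rot":[[0,0,0],[0,0,0],[0,0,0],[0,0,0],[0,0,0],[0,0,0],[0,0,0],[0,0,0],[0,0,0],[0,0,0]],"delta_pos":[[-4,20,0],[-4,20,0],[-4,19,0],[-3,18,0],[-3,17,0],[-2,14,0],[-2,11,0],[-1,8,0],[-1,5,0],[0,3,0]],"grip":[0,0,0,0,0,0,0,0,0,0]}' |grep -E 'tcp|force'
python3 -m jog '{"rot":[[0,0,0],[0,0,0],[0,0,0],[0,0,0],[0,0,0],[0,0,0],[0,0,0],[0,0,0]],"delta_pos":[[0,0,-5],[0,0,-12],[0,0,-18],[0,0,-22],[0,0,-22],[0,0,-18],[0,0,-12],[0,0,-6]],"grip":[0,0,0,0,0,0,0,0]}' |grep -E 'tcp|force'
python3 m.py
python3 - <<'E'
from h import *
import pickle
s=cap('side');t=cap('top');pickle.dump((s,t),open('s1.pkl','wb'))
o=np.zeros((480,800,3),np.uint8)
o[:,:480]=cv2.resize(s['frame'][270:410,210:350],(480,480));o[:320,480:]=cv2.resize(t['frame'][205:285,125:205],(320,320))
cv2.imwrite('pics/c6.png',np.clip(o*1.5,0,255).astype(np.uint8)[:,:,::-1])
print(proj(s,[.5204,.2715,.045]))
E
```

```text
tcp_pos: [0.5436, 0.1303, 0.3457]
wrist_force: [0.1, -0.9, -2.5]
tcp_pos: [0.5202, 0.264, 0.3455]
wrist_force: [0.6, 0.3, -2.0]
tcp_pos: [0.5195, 0.262, 0.2281]
wrist_force: [-0.3, 0.0, -2.0]
[0.5202 0.2626 0.2295] [ 0.1718  0.0864 -2.5813]
[273.36863171 343.76718831]
```

View pics/c6.png

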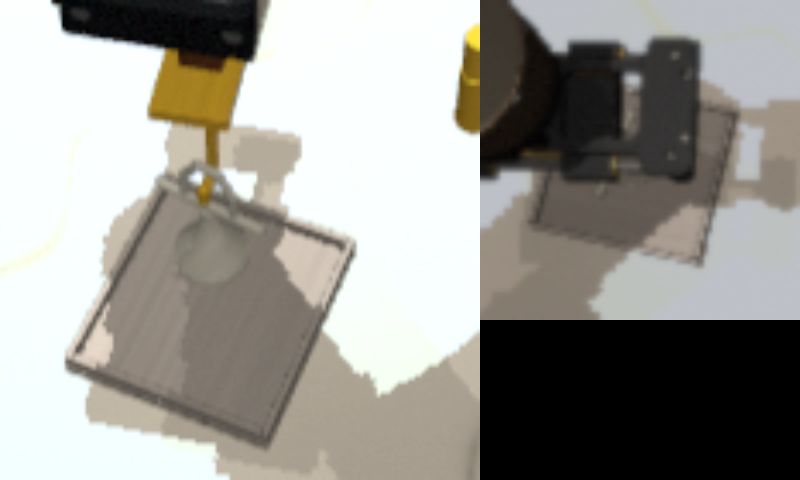

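The carrier hangs level over the tray centre, with its foot centre near side px (272,346) against (273,344) predicted. I lower it slowly.

```bash
python3 -m jog '{"rot":[[0,0,0],[0,0,0],[0,0,0],[0,0,0],[0,0,0],[0,0,0],[0,0,0],[0,0,0]],"delta_pos":[[0,0,-3],[0,0,-5],[0,0,-7],[0,0,-7],[0,0,-5],[0,0,-3],[0,0,-2],[0,0,-1]],"grip":[0,0,0,0,0,0,0,0]}' |grep -E 'tcp|force'
python3 -m jog '{"rot":[[0,0,0],[0,0,0],[0,0,0],[0,0,0],[0,0,0],[0,0,0],[0,0,0],[0,0,0],[0,0,0],[0,0,0]],"delta_pos":[[0,0,-1],[0,0,-1],[0,0,-1],[0,0,-1],[0,0,-1],[0,0,-1],[0,0,-1],[0,0,-1],[0,0,-1],[0,0,0]],"grip":[0,0,0,0,0,0,0,0,0,0]}' |grep -E 'tcp|force'
python3 m.py
```

```text
tcp_pos: [0.5203, 0.2634, 0.1971]
wrist_force: [0.3, -0.2, -3.0]
tcp_pos: [0.5204, 0.2635, 0.1886]
wrist_force: [-0.7, -0.5, -0.8]
[0.5205 0.2635 0.1887] [ 0.0607  0.0122 -1.0293]
```

```bash
python3 -m jog '{"rot":[[0,0,0],[0,0,0],[0,0,0],[0,0,0],[0,0,0],[0,0,0],[0,0,0],[0,0,0]],"delta_pos":[[0,0,-1],[0,0,-2],[0,0,-2],[0,0,-2],[0,0,-2],[0,0,-1],[0,0,0],[0,0,0]],"grip":[0,0,0,0,0,0,0,0]}' |grep -E 'tcp|force'
python3 m.py
python3 - <<'E'
from h import *
s=cap('side')
cv2.imwrite('pics/c7.png',np.clip(cv2.resize(s['frame'][280:370,225:325],(660,594),interpolation=cv2.INTER_CUBIC)*1.5,0,255).astype(np.uint8)[:,:,::-1])
E
```

```text
tcp_pos: [0.5203, 0.2635, 0.1785]
wrist_force: [-0.2, -0.5, -1.6]
[0.5204 0.2635 0.1786] [-0.1194 -0.231  -1.2493]
```

View pics/c7.png

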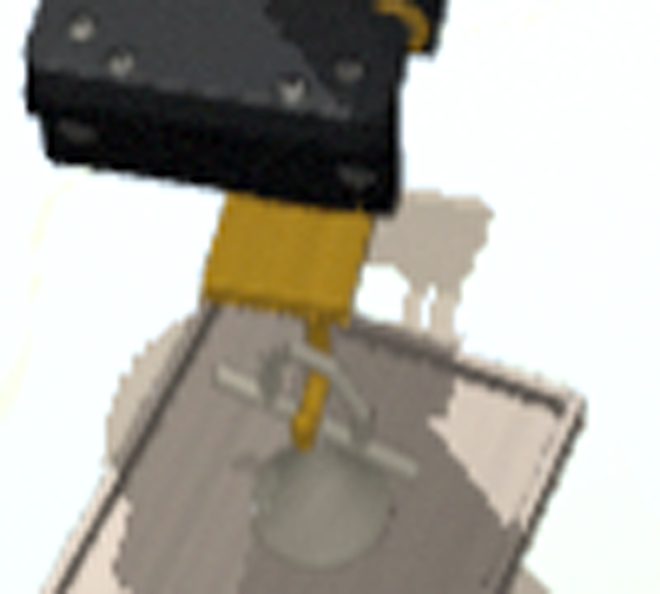

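```bash
python3 -m jog '{"rot":[[0,0,0],[0,0,0],[0,0,0],[0,0,0],[0,0,0],[0,0,0]],"delta_pos":[[0,-1,0],[0,-2,0],[0,-3,0],[0,-3,0],[0,-3,0],[0,0,0]],"grip":[0,0,0,0,0,0]}' |grep -E 'tcp|force'
python3 m.py
python3 -m jog '{"rot":[[0,0,0],[0,0,0],[0,0,0],[0,0,0],[0,0,0],[0,0,0],[0,0,0]],"delta_pos":[[0,-3,0],[0,-3,0],[0,-3,0],[0,-4,0],[0,-4,0],[0,-3,0],[0,0,0]],"grip":[0,0,0,0,0,0,0]}' |grep -E 'tcp|force'
python3 m.py
python3 - <<'E'
from h import *
s=cap('side')
cv2.imwrite('pics/c8.png',np.clip(cv2.resize(s['frame'][280:370,225:325],(660,594),interpolation=cv2.INTER_CUBIC)*1.5,0,255).astype(np.uint8)[:,:,::-1])
E
```

```text
tcp_pos: [0.5203, 0.2508, 0.1786]
wrist_force: [0.0, -0.6, -1.2]
[0.5204 0.2512 0.1786] [ 0.0554 -0.0703 -1.2244]
tcp_pos: [0.5203, 0.2307, 0.1786]
wrist_force: [-0.1, -0.3, -0.8]
[0.5204 0.2312 0.1786] [-0.3594 -0.6191 -1.3318]
```

View pics/c8.png

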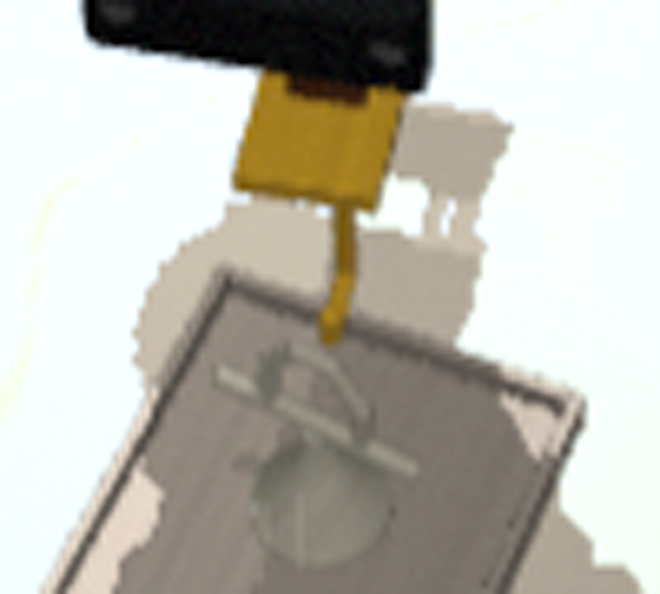

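The hook is clear of the bail: the tip at crop (330,335) is separate from the bail top at (310,350). The carrier has not moved and stands upright. Now I take the rod home.

```bash
python3 -m jog '{"rot":[[0,0,0],[0,0,0],[0,0,0],[0,0,0],[0,0,0],[0,0,0],[0,0,0],[0,0,0],[0,0,0],[0,0,0]],"delta_pos":[[0,-6,0],[0,-10,4],[0,-15,10],[0,-15,18],[0,-20,22],[0,-25,22],[0,-30,18],[0,-30,12],[0,-30,4],[0,-30,0]],"grip":[0,0,0,0,0,0,0,0,0,0]}' |grep -E 'tcp|force'
python3 -m jog '{"rot":[[0,0,-1],[0,0,-1],[0,0,-1],[0,0,-1],[0,0,-1],[0,0,-1],[0,0,-1],[0,0,-0.5],[0,0,0],[0,0,0]],"delta_pos":[[0,-30,0],[0,-30,0],[-2,-30,0],[-2,-30,0],[-2,-30,0],[-2,-30,0],[-2,-30,0],[-2,-30,0],[-2,-25,0],[0,-15,0]],"grip":[0,0,0,0,0,0,0,0,0,0]}' |grep -E 'tcp|force'
python3 -m jog '{"rot":[[0,0,0],[0,0,0],[0,0,0]],"delta_pos":[[0,-10,0],[0,-6,0],[0,0,0]],"grip":[0,0,0]}' ; python3 m.py
```

```text
tcp_pos: [0.5204, 0.0179, 0.2917]
wrist_force: [1.1, -0.7, -2.0]
tcp_pos: [0.5046, -0.2629, 0.2897]
wrist_force: [-0.1, -0.1, -1.1]
time_s: 27.98
tcp_pos: [0.5058, -0.2766, 0.2889]
ee_rot: [[0.991, -0.131, 0.0], [-0.131, -0.991, -0.0], [0.0, 0.0, -1.0]]
wrist_force: [-0.2, 0.5, -1.4]
gripper_width: 0.339
[ 0.5061 -0.2754  0.2888] [-0.0209  0.045  -1.1835]
```

```bash
python3 -m jog '{"rot":[[0,0,0],[0,0,0],[0,0,0],[0,0,0],[0,0,0],[0,0,0],[0,0,0],[0,0,0],[0,0,0],[0,0,0]],"delta_pos":[[0,0,-8],[0,0,-16],[0,0,-16],[0,0,-8],[0,0,-5],[0,0,-5],[0,0,-5],[0,0,-5],[0,0,-5],[0,0,0]],"grip":[0,0,0,0,0,0,0,0,0,0]}' |grep -E 'tcp|force'; python3 m.py
```

```text
tcp_pos: [0.5059, -0.2753, 0.2145]
wrist_force: [0.0, -0.0, -0.8]
[ 0.5063 -0.2756  0.2154] [ 0.0994  0.2958 -1.3685]
```

The hook entered the slot freely and there is no contact force.

```bash
python3 -m jog '{"rot":[[0,0,0],[0,0,0],[0,0,0],[0,0,0],[0,0,0],[0,0,0],[0,0,0],[0,0,0],[0,0,0],[0,0,0]],"delta_pos":[[0,0,-6],[0,0,-9],[0,0,-9],[0,0,-9],[0,0,-9],[0,0,-9],[0,0,-7],[0,0,-5],[0,0,-3],[0,0,0]],"grip":[0,0,0,0,0,0,0,0,0,0]}' |grep -E 'tcp|force'; python3 m.py
python3 -m jog '{"rot":[[0,0,0],[0,0,0],[0,0,0],[0,0,0],[0,0,0],[0,0,0]],"delta_pos":[[0,0,-1],[0,0,-1],[0,0,-1],[0,0,-1],[0,0,-1],[0,0,0]],"grip":[0,0,0,0,0,0]}' |grep -E 'tcp|force'; python3 m.py
```

```text
tcp_pos: [0.5061, -0.2754, 0.1488]
wrist_force: [0.6, 0.0, -0.7]
[ 0.5065 -0.2756  0.1496] [ 0.1842 -0.2148 -1.2634]
tcp_pos: [0.5064, -0.2755, 0.1445]
wrist_force: [0.1, -0.5, -0.3]
[ 0.5064 -0.2755  0.1445] [-0.0587 -0.0635 -0.6009]
```

Seated (z 0.1445, as at the grasp). I release and retreat.

```bash
python3 -m jog '{"rot":[[0,0,0],[0,0,0],[0,0,0],[0,0,0],[0,0,0],[0,0,0],[0,0,0],[0,0,0]],"delta_pos":[[0,0,0],[0,0,0],[0,0,0],[0,0,0],[0,0,0],[0,0,0],[0,0,0],[0,0,0]],"grip":[50,70,90,100,100,100,100,100]}' |grep -E 'tcp|width'
python3 -m jog '{"rot":[[0,0,0],[0,0,0],[0,0,0],[0,0,0],[0,0,0],[0,0,0],[0,0,0],[0,0,0],[0,0,0],[0,0,0]],"delta_pos":[[0,0,5],[0,0,15],[0,0,25],[0,0,30],[0,0,30],[0,0,15],[-20,0,0],[-30,0,0],[-30,0,0],[0,0,0]],"grip":[100,100,100,100,100,100,100,100,100,100]}' |grep -E 'tcp|width'
python3 - <<'E'
from h import *
s=cap('side','end.png')
np.set_printoptions(precision=4,suppress=True)
o=np.zeros((480,760,3),np.uint8);o[:,:400]=cv2.resize(s['frame'][90:186,290:370],(400,480));o[:360,400:]=cv2.resize(s['frame'][290:410,220:340],(360,360))
cv2.imwrite('pics/c9.png',np.clip(o*1.5,0,255).astype(np.uint8)[:,:,::-1])
for u,v in [(271.5,365.5),(263,354),(284.5,354)]: print(onz(s,u,v,.004))
print(proj(s,[.5204,.2715,.004]),proj(s,[.5204,.2715,.073]))
E
```

```text
tcp_pos: [0.5064, -0.2755, 0.1446]
gripper_width: 0.862
tcp_pos: [0.4219, -0.275, 0.2655]
gripper_width: 0.993
[0.521  0.2891 0.004 ]
[0.5407 0.2698 0.004 ]
[0.5033 0.2624 0.004 ]
[273.9721 356.8005] [272.9354 334.4105]
```

View pics/c9.png

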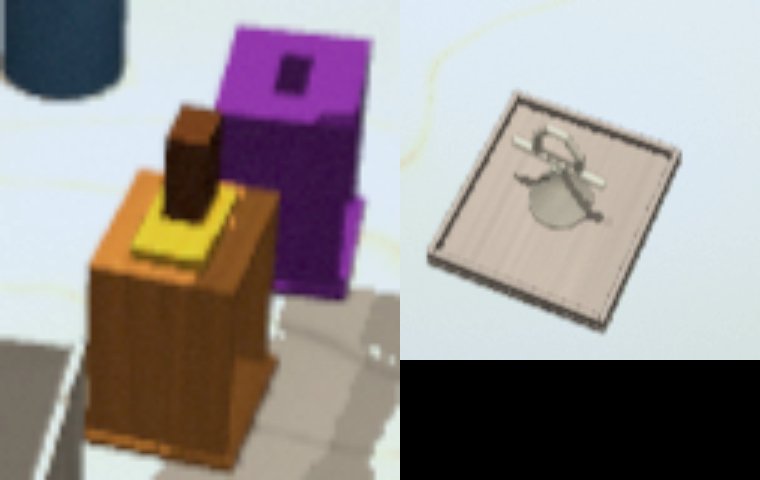

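```bash
python3 -c "
from h import *
print(r.sense()['time_s'],finish_job())"
```

```text
the job is handed in; nothing more can be done
32.7 None
```

The job is handed in at 32.7 s: the carrier stands upright in the tray and the rod is back in its stand. `finish_job` gives no verdict, so this rests on my own checks.

- **Fetching the carrier:** I hooked the bail and drew the carrier along under a light upward pull. The wrist force stayed around 6 N or less, including about 1 N for the rod. The pull fell from -5.6 to -2.6 N when the bar reached the gap. That matched the gap seen in the top view, with its middle at about box y +34 mm. It lifted out freely from there.
- **Carrier at the end:** It stands upright on the tray floor. Its foot centre appears at side pixel (274, 355), against (274, 357) for the tray centre, so it is within a few mm.
- **Rod at the end:** It went back in at the same tool height as when I grasped it (0.1445 m) and stands upright with its collar on the plate. The gripper is open and clear of it.
- **Bystanders:** The tool did not come near any of them. I did not measure them again at the end.

The top and wrist views disagreed by about 3 mm on the rod's x position. That made no difference, because the rod seated without side force.

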